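# Refit the gas cooker knob and hold it pressed in

## Robot

A 6-joint arm with a two-finger parallel gripper is mounted at the origin on the work surface. World frame = base frame: x ahead of the robot, y to its left, z up, the work surface at z = 0. Lengths are in m, angles in rad, forces in N, time in s.
With the tool pointing down it reaches from about 0.275 to 0.825 m from the base axis. Payload 4.9 kg.
Tool frame: the origin (TCP) lies on the centre line of the jaws, within the pads' length; the fingertips stand 19 mm ahead of it and the grasp point (between the pads) is the TCP; z points along the fingers, y is the direction in which the jaws open and shut (so a half turn about z gives the same grasp; the last joint's range is limited). The gripper opens to 85 mm and grips with 20 to 120 N. Pads are 22 mm wide; open, the fingers measure 114 mm over their backs; the gripper's body (76 mm by 85 mm) begins 54 mm behind the grasp point. The pads swing forward as they close: fully open they stand 13 mm farther back than shut.
Start: joints at [-1.433, 0.326, -0.193, 1.052, 0, 1.437], TCP at [0.148, -0.53, 0.25] pointing down, gripper open.
Joint ranges: [-2.65, 2.65], [-0.97, 1.79], [-1.3, 1.35], [-1.93, 2.1], [-1.47, 1.37], [-3.14, 3.14]. Speed limits (rad/s): [2.57, 2.57, 3.14, 3.14, 3.14, 3.14].

## Interface

Orientations are given as [roll, pitch, yaw] about the fixed x, y, z axes, in that order (R = Rz(yaw) Ry(pitch) Rx(roll)).
In Python, from workcell import r gives the robot as it stands. The module is installed in compiled form; this text tells all that it offers.
- The arm moves only by the tool jog_arm, never from a script. Its argument "series" is one flat list of numbers, 4 for each row, row after row: the shift along the tool's x, y, z in mm, then the turn about the tool's z in rad. In form: [x, y, z, twist, x, y, z, twist, ...]. A call has exactly 5 rows; each row shifts and turns the pose as measured when the row begins, along the tool's axes as they then stand; what a row does not reach is not made up. A row lasts 1/10 s, in which the tool goes at most 50 mm and 8.59 degrees, less where a joint would pass 70% of its speed; a pose out of reach is approached as far as the arm can. A call with a gripper value outside its range is refused whole. "gripper" is the finger opening in mm, from 0 to 85.4, set as the call begins (left out, the last holds). The fingers move at their own pace and stop on an object; "squeeze" is the grip in N (left out, the last holds). Time passes only in rows, so rows that do not move let the fingers close, or fill a call up. It gives the time, the measured TCP pose, the force and the opening at its end, in the units of the state.
- r.read_state(): the state, without advancing time (a new reading comes with each control period).
- r.get_image(name): name is "side" or "top"; returns the picture (420x560x3 uint8, blue, green, red); there is no depth.
- r.get_calibration(name): a dict with "fx", "fy", "cx", "cy" (pixels), "R" (3x3) and "t" (3): a world point X has camera coordinates R X + t. Camera axes: x right, y down, z forward; pixel columns grow to the right and rows downward; lengths in m; the calibration is good to about 2 mm. A picture is of the moment at which its call begins. get_calibration takes no time and is no camera call.
- r.job_done(): hands the job in, once; it reports no verdict.
The state is a dict: "time": time; "qpos": joint angles; "qvel": joint speeds; "joint_efforts": joint torques, N m; "tcp_pos": TCP position; "tcp_rot": TCP orientation; "force": force on the tool from outside, world axes, zero at the start; "moment": the same for the moment, N m; "gripper_width": opening from 0.0 (shut) to 1.0 (fully open).
Only numpy, scipy, OpenCV 4.12 (cv2) and the standard library are available. Lean on these libraries where they do the work, as an engineer would, in place of code of your own. Each camera call takes 0.05 s, during which the arm holds its last target.

## Task

The loose knob of the gas cooker was washed and hung on a short peg of the drying rack: lift it off the peg and fit it on the bare brass tap spindle on the cooker's right-hand side, turning it so that the flat in its bore matches the flat of the D-shaped spindle, and push it fully home. Then keep hold of the knob and press it all the way in against the tap's safety spring, as one does for lighting, and finish while still holding it pressed in. Leave everything else on the bench, the rack and the cooker where it is.

Things in the scene. Friction and masses are not known exactly. Their poses are not given: they have to be found in the camera images.
- knob: the loose cooker knob, black plastic, 60 g: round skirt 47 across and 19 high, a bar grip raised across its top, 36 high in all. Origin on the axis at the underside; z up, +x towards the pointed end of the bar. It hangs level, bore down, over one of the rack's three short pegs; the flask caps on the other pegs are lower than its skirt
- knob_grip (a point): middle of the knob's bar grip, on the axis, 27.5 above the knob's underside, knob's axes. The bar lies along x and spans 19 to 36 above the underside; it is 13 wide (y) with parallel sides from x -20 to +12, then tapers to a blunt point at x +22 with a white line on top. Pinch it across its width; the skirt's flat top is at 19
- knob_point (a point): top edge of the blunt point of the knob's bar, 22.5 from the axis along the knob's +x, 36 above the underside: it marks the side of the bore's flat
- bore_end (a point): closed end of the D-shaped blind bore under the knob, on the axis 15 above the underside, knob's axes. The bore is 13.2 across the round; its flat is 2.6 from the axis on the +x side, that of the bar's point
- spindle_tip (a point): top centre of the bare tap spindle, upright on the cooker's right (the left tap has its knob). Brass, 12 across, cut to a D by one flat 2 from the axis, tip chamfered 0.8. z up; +x points square out of the flat and lies within 0.8 rad of world +x. Tip 24 above the top plate: a knob pushed home has its underside 9 above the plate, pressed in 4. Stiff to turn (0.5 N m); need not be turned
- spindle (a joint): how far the spindle is pressed down into the tap, m: 0 at rest, 0.005 fully in, where it meets a solid stop. The spring takes about 4 N to start and 9 N fully in, and pushes the spindle back out when released
- cooker: two-ring gas cooker, fixed: 300 deep (x), 460 wide (y), top plate 85 above the bench, pan supports to 117. Origin under its centre, +x away from the controls. The spindle stands at x -115, y -100, the fitted left knob at x -115, y +100 (top 130 above the bench); the burners are behind them, at x +35
- rack: drying rack, fixed: grey drip tray 250 (x) by 190 (y), rim 16 high. Three white columns 36 across, tops 30 above the bench, at x -75, 0 and +75, y +50, each with a short peg 5 thick and 12 high; two tall pegs 88 high at x -60 and +60, y -50. Origin under its centre
- nut: gold six-sided climbing nut (a hollow chock standing on end), 42 x 35 x 32 high, on the bench; origin under its centre. Leave alone
- ice_screw: steel ice screw, a threaded tube 17 across and 150 long lying on the bench with a flat hanger eye at one end; origin under its middle. Leave alone
- headlamp: grey plastic headlamp without strap, 45 x 80 x 46 high, on the bench; origin under its centre. Leave alone
- belay_device: blue anodised tube belay device with a hinged wire keeper, 90 x 57 x 30 high, on the bench; origin under its body. Leave alone
- cap_a: plain round grey flask cap, 40 across and 16 high, open side down over a short peg of the rack; origin at the centre of its underside. Leave alone
- cap_b: second flask cap, the same as cap_a, on another short peg. Leave alone
- tumbler: steel tumbler standing upside down over a tall peg of the rack, 70 across, 97 high; origin at the centre of its underside. Leave alone
- saucepan: aluminium saucepan on the cooker's left ring (as the robot sees it), 146 across, 75 high, straight handle on its left; top about 192 above the bench; origin at the centre of its underside. Leave alone
There are look-alikes about, which are no part of the job. Several things have the shape of the knob; the one meant has the colours described above.

How it is judged:
On the way, in this order (a step that is already met when the one before it is completed fails the run):
1. the knob is held by the fingers, lifted clear of the rack's peg (z of knob in the frame of rack above 0.055 m and contact force between the fingers and knob above 0.5 N), for 0.1 s.
2. the knob sits fully home on the spindle, flat to flat (distance between bore_end and spindle_tip below 0.003 m and x of knob_point in the frame of spindle_tip above 0.015 m and angle between the x axis of knob and the x axis of spindle_tip, either way round below 0.4 rad and angle between the z axis of knob and the z axis of spindle_tip, either way round below 0.1 rad), for 0.2 s.
At the end, for the whole second after the job is handed in: The knob is home on the spindle (bore end within 3 mm of the tip, flat on the flat's side within 0.4 rad, upright within 0.1 rad), the spindle is pressed in more than 3.5 of its 5 mm, and the fingers are still on the knob with more than 1 N, all through the last second (all of step 2 and value of joint spindle above 0.0035 m and contact force between the fingers and knob above 1 N); the arm keeps its last pose, push and grip.
It fails at once if climbing gear on the bench (nut, ice screw, headlamp, belay device) pushed more than 30 mm (distance of any of nut, ice_screw, headlamp, belay_device from where it was at the start of the episode above 0.03 m).
It fails at once if a flask cap pushed more than 30 mm (distance of any of cap_a, cap_b from where it was at the start of the episode above 0.03 m).
It fails at once if the tumbler pushed more than 30 mm (distance of tumbler from where it was at the start of the episode above 0.03 m).
It fails at once if the saucepan pushed more than 30 mm (distance of saucepan from where it was at the start of the episode above 0.03 m).
It also fails if it takes over 45 s, if anything falls off the work surface, if the arm or the gripper's body presses on something with over 40 N, if the wrist force passes 120 N, or if a joint passes its speed limit or range.

## Working session

There is one attempt and no reset: what is moved stays moved. The work goes in short steps, Python scripts to look and compute and a tool call to move; the robot and the scene stay as the last step left them, time stands still between calls to the robot, and variables do not carry over. Pictures are saved under pics/ and viewed, and the job is handed in when it is done.

Besides the shell and the picture viewer there is one more tool, called after "Request:" as name(argument=value, ...) on one line, values as JSON. jog_arm: Moves the arm, as the interface text tells. Its arguments: {"type":"object","properties":{"series":{"type":"array"},"gripper":{"type":"number"},"squeeze":{"type":"number"}},"required":["series"]}

```bash
mkdir -p pics; ls
python3 - <<'E'
from workcell import r
import cv2
for n in("side","top"):
    cv2.imwrite(f"pics/{n}0.png",r.get_image(n)); c=r.get_calibration(n); print(n,c)
s=r.read_state(); print(s)
E
```

```text
pics
side {'fx': 522.3996023751428, 'fy': 522.3996023751428, 'cx': 273.9759445851984, 'cy': 218.14676118581804, 'R': array([[ 0.9680479 , -0.25056844,  0.00993599],
       [-0.17960101, -0.72043443, -0.66986395],
       [ 0.17500499,  0.64667588, -0.74241738]]), 't': array([-0.5463813 ,  0.19660173,  1.30289   ])}
top {'fx': 450.62921108855085, 'fy': 450.62921108855085, 'cx': 288.9803904726166, 'cy': 202.24874296993673, 'R': array([[ 0.00628053, -0.99993527,  0.00948785],
       [-0.9990514 , -0.00668327, -0.04303051],
       [ 0.04309113, -0.0092086 , -0.99902871]]), 't': array([0.0294159 , 0.55052389, 1.45982356])}
{'time': 0.1, 'qpos': array([-1.43321066e+00,  3.26858293e-01, -1.93474222e-01,  1.05202247e+00,
       -4.97385264e-05,  1.43657770e+00]), 'qvel': array([-0.00048707, -0.00093397,  0.0036324 , -0.00061022,  0.00138996,
       -0.00170911]), 'joint_efforts': array([ 2.91662809e-04, -4.44239116e+01,  2.63037729e+01,  7.89260084e-03,
       -1.62457109e-04,  9.29231135e-06]), 'tcp_pos': array([ 0.14757714, -0.52931558,  0.24959004]), 'tcp_rot': array([-3.14004136e+00, -1.59281879e-04,  2.71804207e-01]), 'force': array([0.55255737, 0.65275505, 0.6673723 ]), 'moment': array([ 0.04155166,  0.00771937, -0.06780611]), 'gripper_width': 1.0014786204934236}
```

View pics/side0.png

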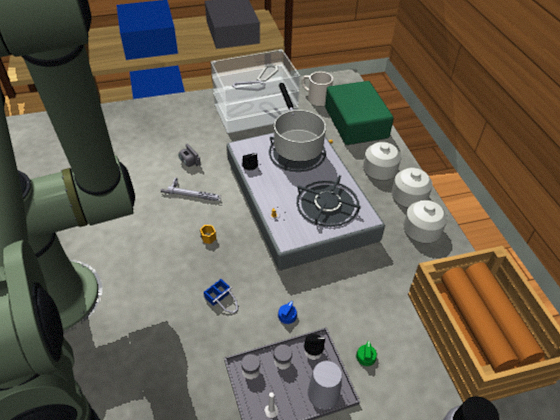

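View pics/top0.png

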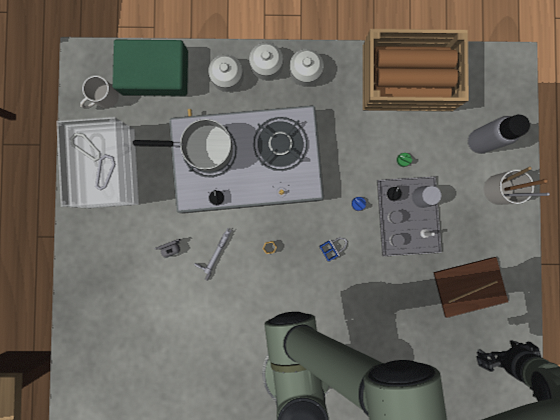

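Knob-shaped things in the top view are black on the rack (394,193), blue on the bench (359,203), green on the bench (404,159), and black already fitted on the left tap (216,197). The one meant is the black one on the rack's peg. I'll confirm it in enlarged crops.

Run:
```python
import cv2,numpy as np
t=cv2.imread("pics/top0.png");s=cv2.imread("pics/side0.png")
def crop(im,x,y,w,h,k): return cv2.resize(im[y:y+h,x:x+w],None,fx=k,fy=k,interpolation=cv2.INTER_CUBIC)
a=np.hstack([crop(t,370,170,40,40,10),crop(t,262,170,40,40,10)])
cv2.imwrite("pics/ct.png",a)
a=np.hstack([crop(s,290,320,50,50,8),crop(s,252,190,50,50,8)])
cv2.imwrite("pics/cs.png",a)
```

```text
(no output)
```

View pics/ct.png

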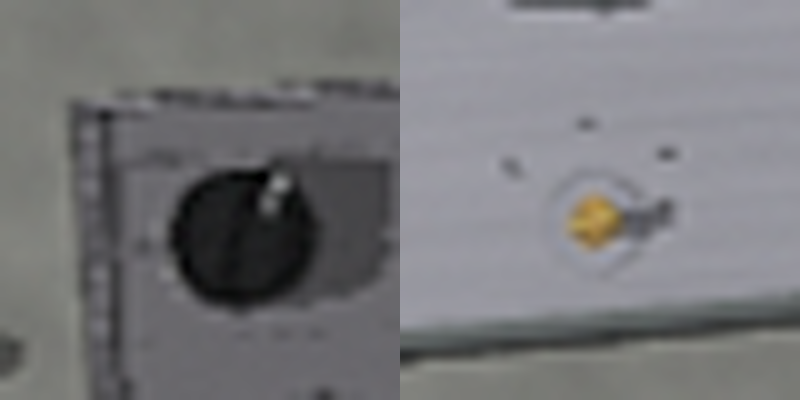

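View pics/cs.png

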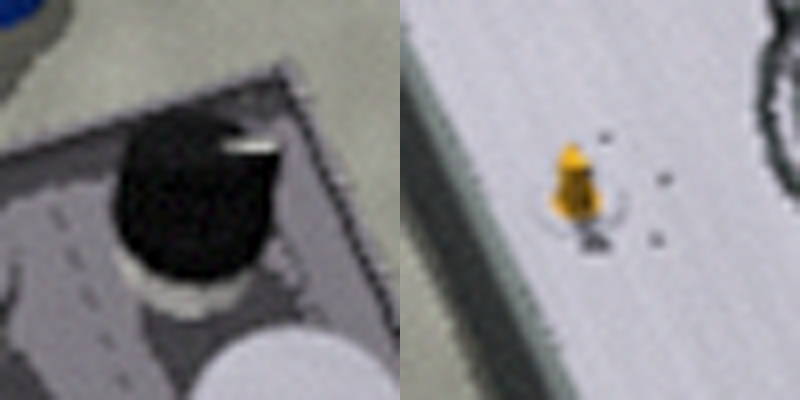

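The crops show the rack's black knob with its white line at the far right of the bar (top ~(397.5,189)). That matches the description. The bare brass spindle is at top (281.5,192) and side (323/…,~211). Next I'll pick reference points for the rack and cooker.

Run:
```python
import cv2,numpy as np
t=cv2.imread("pics/top0.png");s=cv2.imread("pics/side0.png")
def crop(n,im,x,y,w,h,k):
    a=cv2.resize(im[y:y+h,x:x+w],None,fx=k,fy=k,interpolation=cv2.INTER_CUBIC)
    for i in range(0,w,10):
        cv2.putText(a,str(x+i),(i*k,8),0,.3,(0,0,255));cv2.line(a,(i*k,0),(i*k,4),(0,0,255))
    for i in range(0,h,10):
        cv2.putText(a,str(y+i),(0,i*k+3),0,.3,(0,0,255))
    cv2.imwrite(f"pics/{n}.png",a)
crop("rt",t,370,165,90,95,6); crop("kt",t,165,95,170,125,4); crop("rs",s,220,320,140,100,5); crop("ksd",s,215,130,175,140,4)
crop("sp",s,262,200,26,26,22)
```

```text
(no output)
```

View pics/rt.png

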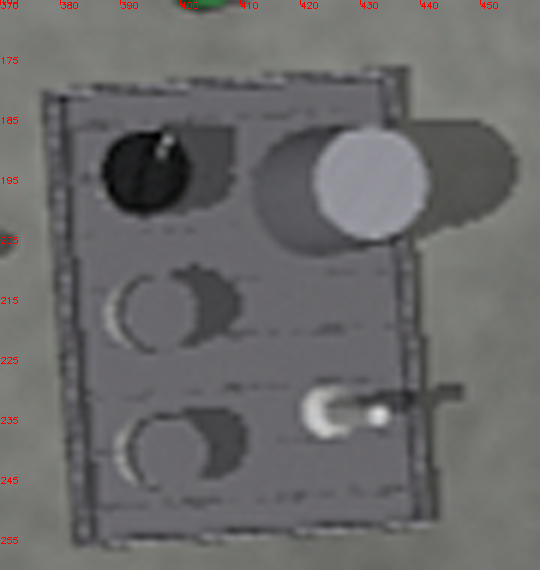

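View pics/kt.png

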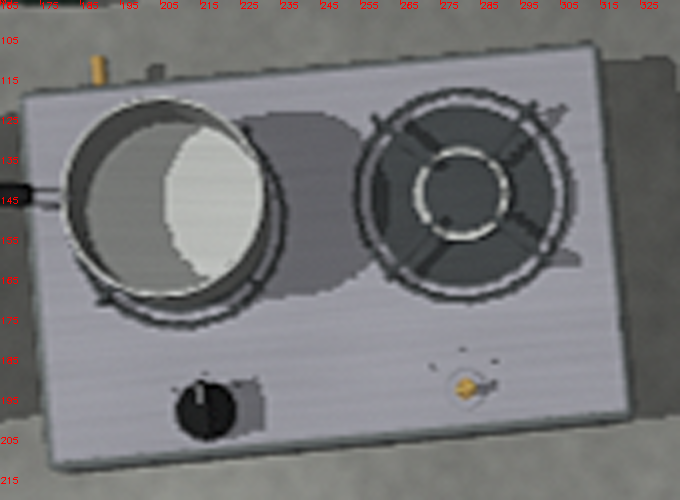

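View pics/rs.png

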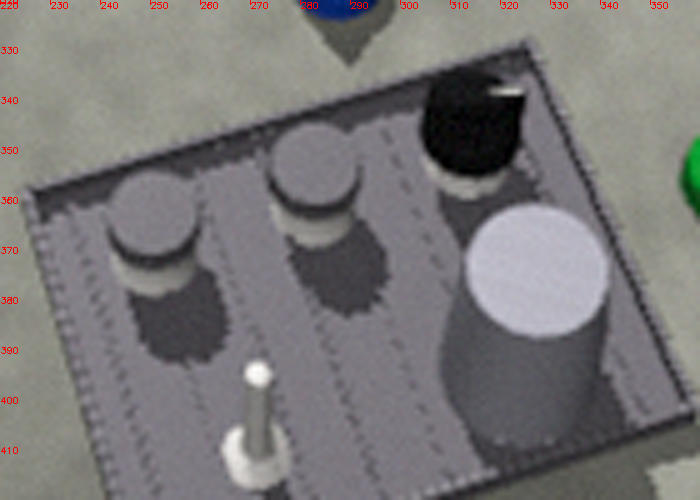

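View pics/ksd.png

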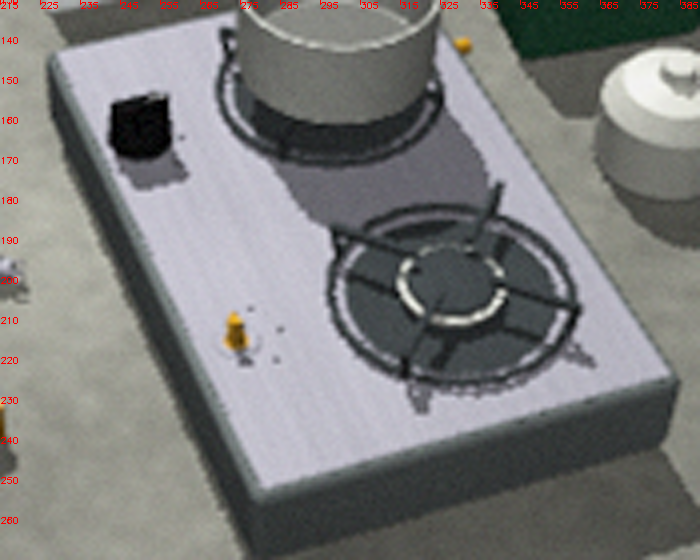

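View pics/sp.png

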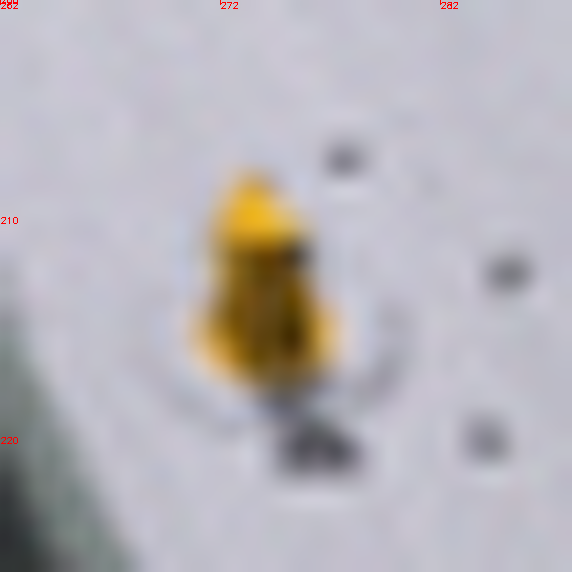

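```bash
cat > h.py <<'E'
import numpy as np
from workcell import r
C={n:r.get_calibration(n) for n in("side","top")}
def proj(n,X):
    c=C[n];p=np.atleast_2d(X)@np.array(c["R"]).T+c["t"]
    return np.c_[c["fx"]*p[:,0]/p[:,2]+c["cx"],c["fy"]*p[:,1]/p[:,2]+c["cy"]]
def T(p,L): 
    c,s=np.cos(p[2]),np.sin(p[2]);L=np.atleast_2d(L)
    return np.c_[p[0]+c*L[:,0]-s*L[:,1],p[1]+s*L[:,0]+c*L[:,1],L[:,2]]
E
python3 - <<'E'
from h import *
from scipy.optimize import least_squares as ls
def fit(obs,x0):
    def f(p): return np.concatenate([(proj(n,T(p,L))-uv).ravel() for n,L,uv in obs])
    s=ls(f,x0,loss="soft_l1"); print(s.x.round(4)); print(f(s.x).reshape(-1,2).round(1).tolist()); return s.x
a,b,z=.125,.095,.016
t=[("top",(a,b,z),(377.3,180.3)),("top",(a,-b,z),(438,176.2)),("top",(-a,-b,z),(442.8,251.7)),("top",(-a,b,z),(383,255.8)),
("side",(-a,b,z),(226,358.4)),("side",(a,b,z),(326,328.4)),("side",(a,-b,z),(359.4,402)),
("top",(0,.05,.046),(396.7,217.3)),("top",(-.075,.05,.046),(398,240.3)),("side",(0,.05,.046),(282.8,350.2)),("side",(-.075,.05,.046),(250.8,361.4))]
R=fit(t,[.6,-.3,0])
a,b,z=.15,.23,.085
t=[("top",(a,b,z),(170.5,118.3)),("top",(a,-b,z),(313.8,105.8)),("top",(-a,-b,z),(322.5,198.8)),("top",(-a,b,z),(178,212)),
("side",(-a,b,z),(227.5,144.5)),("side",(-a,-b,z),(279.5,253.3)),("side",(a,-b,z),(384.5,223.8))]
K=fit(t,[.7,.2,0])
k=T(R,(.075,.05,.03)); print("knob",k, proj("top",k+[0,0,.03]),proj("side",k+[0,0,.03]),proj("side",k+[0,0,.036]))
for z in(.085,.109):
  s=T(K,(-.115,-.1,z)); print("spindle",s,proj("top",s),proj("side",s))
# direct yaw of knob from white tip
f=lambda p:np.concatenate([(proj("top",[[p[0]+.0225*np.cos(p[2]),p[1]+.0225*np.sin(p[2]),.066]])-[398.2,187.5]).ravel(),
 (proj("side",[[p[0]+.0225*np.cos(p[2]),p[1]+.0225*np.sin(p[2]),.066]])-[324.5,339]).ravel(),
 (proj("top",[[p[0],p[1],.049]])-[394.3,193.7]).ravel()])
q=ls(f,[k[0,0],k[0,1],-.5]);print("knobfit",q.x,f(q.x).round(1))
E
```

```text
[ 0.5079 -0.3599  0.0687]
[[0.4, -0.7], [-2.5, -0.1], [-1.5, 0.9], [0.1, 0.5], [-2.1, -0.6], [0.5, -1.0], [0.9, 0.1], [-0.3, -0.4], [0.1, 0.1], [0.3, 2.8], [-0.2, 1.4]]
[0.6841 0.1708 0.0989]
[[-3.0, -1.2], [0.3, -1.9], [0.8, 0.3], [-2.7, 0.8], [-1.9, -2.3], [-0.5, 2.1], [2.3, 0.9]]
knob [[ 0.57928081 -0.30486537  0.03      ]] [[395.81603121 193.17343302]] [[315.03557923 340.372057  ]] [[315.22039941 339.02921774]]
spindle [[0.57951388 0.05996843 0.085     ]] [[280.57451367 191.78310422]] [[274.14033264 215.26167573]]
spindle [[0.57951388 0.05996843 0.109     ]] [[280.50258063 191.26228326]] [[274.23393542 209.05839664]]
knobfit [ 0.57759437 -0.30246186 -0.36126013] [-0.2 -0.6 -0.2  0.3 -0.1  0.2]
```

Run:
```python
from h import *
import cv2
s=cv2.imread("pics/side0.png").astype(int);t=cv2.imread("pics/top0.png").astype(int)
print("side r-b, cols 268..280"); 
for y in range(205,223): print(y,(s[y,268:281,2]-s[y,268:281,0]).tolist(), s[y,268:281,2].tolist())
print("top cols 275..292")
for y in range(185,200): print(y,(t[y,275:292,2]-t[y,275:292,0]).tolist(),t[y,275:292,2].tolist())
# model: projected offsets
for n in C:
  o=np.array([[.578,.0595,.109]]);p=proj(n,o)
  for d in np.eye(3)*.01: print(n,((proj(n,o+d)-p)/10).round(4))
```

```text
side r-b, cols 268..280
205 [-9, -9, -10, -5, -9, -11, -7, -10, -11, -9, -11, -14, -12] [195, 193, 194, 201, 197, 198, 201, 199, 201, 203, 200, 193, 189]
206 [-10, -7, -10, -11, -11, -14, -13, -12, -8, -10, -10, -9, -7] [194, 197, 193, 194, 199, 194, 199, 197, 193, 171, 180, 196, 198]
207 [-10, -9, -12, -12, 5, 7, -11, -15, -11, -10, -10, -10, -12] [195, 195, 194, 197, 203, 195, 191, 195, 185, 137, 166, 199, 193]
208 [-10, -8, -9, -9, 52, 112, 33, -13, -13, -11, -12, -13, -8] [196, 197, 196, 194, 209, 205, 191, 200, 196, 201, 202, 194, 198]
209 [-10, -9, -13, 12, 122, 199, 113, 28, -9, -11, -10, -10, -12] [199, 197, 193, 195, 218, 234, 225, 206, 197, 195, 198, 199, 194]
210 [-13, -11, -16, 35, 143, 182, 158, 74, 2, -13, -12, -12, -10] [195, 198, 192, 190, 203, 215, 207, 187, 188, 199, 200, 197, 197]
211 [-7, -11, -15, 34, 102, 109, 96, 29, -6, -15, -10, -12, -12] [200, 196, 187, 184, 151, 124, 110, 91, 165, 191, 194, 200, 195]
212 [-12, -10, -19, 31, 100, 88, 79, 59, 7, -13, -11, -11, -13] [194, 197, 193, 194, 150, 105, 94, 115, 172, 191, 192, 196, 196]
213 [-10, -8, -7, 32, 95, 93, 
[... 3117 characters left out ...]
, 148, 147, 146, 149, 151, 150, 139, 138, 149, 153, 152, 152, 151, 152, 152]
197 [-8, -8, -8, -7, -8, -9, -8, -7, -8, -8, -7, -7, -9, -9, -8, -8, -8] [149, 150, 150, 152, 148, 144, 144, 137, 144, 153, 152, 151, 149, 149, 149, 147, 147]
198 [-8, -8, -9, -9, -8, -9, -7, -6, -7, -7, -9, -9, -9, -9, -9, -8, -8] [150, 149, 149, 149, 150, 148, 149, 149, 148, 146, 146, 146, 146, 146, 147, 148, 149]
199 [-9, -9, -9, -8, -8, -9, -8, -7, -8, -8, -8, -8, -8, -8, -9, -8, -8] [149, 149, 149, 149, 149, 149, 150, 151, 151, 150, 150, 149, 147, 146, 146, 148, 146]
side [[ 0.371  -0.0677]]
side [[-0.0956 -0.2709]]
side [[ 0.0037 -0.2633]]
top [[ 0.0023 -0.3269]]
top [[-0.3277 -0.0023]]
top [[-0.003  -0.0219]]
```

Run:
```python
from h import *
import cv2
s=cv2.imread("pics/side0.png").astype(float);y=(s[204:214,266:282,2]-s[204:214,266:282,0])
K=16
def D(th,r=.006,d=.002):
    a=np.linspace(np.arccos(d/r),2*np.pi-np.arccos(d/r),60)+th
    return np.c_[r*np.cos(a),r*np.sin(a)]
def mask(polys):
    m=np.zeros((10*K,16*K),np.uint8)
    for p in polys:
        q=((p-[266,204]+.5)*K-.5); cv2.fillConvexPoly(m,cv2.convexHull(q.round().astype(np.int32)),1)
    return m.astype(float)
def ds(m,sg):
    m=cv2.GaussianBlur(m,(0,0),sg*K); return cv2.resize(m,(16,10),interpolation=cv2.INTER_AREA)
out=[]
for th in np.arange(-.9,.91,.1):
  best=None
  for cx in np.arange(.575,.584,.001):
    for cy in np.arange(.055,.064,.001):
      P=D(th)+[cx,cy]
      top=proj("side",np.c_[P,np.full(60,.109)])
      Pc=D(th,.0052,.0012)+[cx,cy]
      tc=proj("side",np.c_[Pc,np.full(60,.109)])
      c1=proj("side",np.c_[P,np.full(60,.1082)])
      bot=proj("side",np.c_[P,np.full(60,.092)])
      mt=mask([tc]);ms=mask([np.vstack([tc,c1])]);mb=mask([np.vstack([tc,c1,bot])])
      A=np.stack([ds(mt,.45),ds(ms-mt,.45),ds(np.clip(mb-ms,0,1),.45),np.ones((10,16))]).reshape(4,-1).T
      c,*_=np.linalg.lstsq(A,y.ravel(),rcond=None); e=((A@c-y.ravel())**2).mean()**.5
      if best is None or e<best[0]: best=(e,cx,cy,c.round())
  print(round(th,2),best)
```

```text
-0.9 (np.float64(10.704092555093121), np.float64(0.577), np.float64(0.059000000000000004), array([201.,  68., 105., -11.]))
-0.8 (np.float64(10.636288943303436), np.float64(0.577), np.float64(0.059000000000000004), array([202.,  63., 107., -10.]))
-0.7 (np.float64(10.721868030385638), np.float64(0.577), np.float64(0.058), array([218.,  21., 109.,  -9.]))
-0.6 (np.float64(11.361689747703064), np.float64(0.577), np.float64(0.059000000000000004), array([206.,  57., 112., -10.]))
-0.5 (np.float64(11.778112198398734), np.float64(0.578), np.float64(0.059000000000000004), array([206.,  66., 113.,  -9.]))
-0.4 (np.float64(11.983788046208455), np.float64(0.578), np.float64(0.059000000000000004), array([205.,  74., 114.,  -9.]))
-0.3 (np.float64(12.463535253998062), np.float64(0.578), np.float64(0.059000000000000004), array([205.,  89., 114.,  -8.]))
-0.2 (np.float64(11.51145756016568), np.float64(0.578), np.float64(0.059000000000000004), array([212.,  83., 112.,  -8.]))
-0.1 (np.float64(10.361882881362286), np.float64(0.578), np.float64(0.060000000000000005), array([200., 111., 111.,  -9.]))

[... 520 characters left out ...]
), np.float64(0.578), np.float64(0.060000000000000005), array([225.,  33., 104., -10.]))
0.5 (np.float64(8.693416851603494), np.float64(0.578), np.float64(0.061000000000000006), array([207.,  75., 102., -11.]))
0.6 (np.float64(9.49114903887953), np.float64(0.578), np.float64(0.061000000000000006), array([210.,  61., 101., -11.]))
0.7 (np.float64(10.205707913809569), np.float64(0.578), np.float64(0.061000000000000006), array([212.,  51., 100., -11.]))
0.8 (np.float64(11.199238335563786), np.float64(0.578), np.float64(0.061000000000000006), array([211.,  48.,  99., -11.]))
0.9 (np.float64(11.904439765133345), np.float64(0.577), np.float64(0.061000000000000006), array([219.,  10., 100., -11.]))
```

Run:
```python
from h import *
import cv2
s=cv2.imread("pics/side0.png");t=cv2.imread("pics/top0.png")
g=lambda im:np.clip((im/255.)**.5*255*1.0,0,255).astype(np.uint8)
K=14
def ov(n,im,x0,y0,w,h,yaws):
    outs=[cv2.resize(g(im[y0:y0+h,x0:x0+w]),None,fx=K,fy=K,interpolation=cv2.INTER_CUBIC)]
    for yw,col in yaws:
        a=outs[0].copy() 
        bar=np.array([[-.02,-.0065],[.012,-.0065],[.022,-.002],[.022,.002],[.012,.0065],[-.02,.0065]])
        L=np.c_[bar,np.full(6,.066)]; q=(proj(n,T((.578,-.3035,yw),L))-[x0,y0]+.5)*K
        cv2.polylines(a,[q.round().astype(np.int32)],True,col,1)
        outs.append(a)
    return np.hstack(outs)
a=ov("top",t,385,184,18,18,[(-.25,(0,0,255)),(-.5,(0,255,0))])
b=ov("side",s,305,330,18+4,22,[(-.25,(0,0,255)),(-.5,(0,255,0))])
b=cv2.resize(b,(a.shape[1],int(b.shape[0]*a.shape[1]/b.shape[1])))
cv2.imwrite("pics/kz.png",np.vstack([a,b]))
```

```text
(no output)
```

View pics/kz.png

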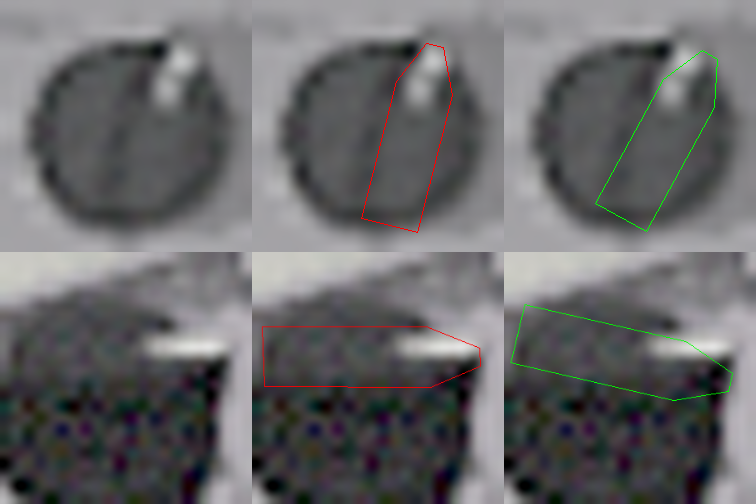

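Read-off: knob centre ≈ (0.578, −0.301) with yaw about −0.4. Spindle ≈ (0.5785, 0.0595) with its flat at about +0.25 rad. I'll move above the knob.

Request:
jog_arm(series=[44, -10, 0, 0, 44, -10, 0, 0, 44, -10, 0, 0, 44, -10, 0, 0, 44, -10, 0, 0], gripper=36, squeeze=30)

```text
time: 0.6
tcp_pos: [0.3472, -0.4223, 0.2472]
tcp_rot: [-3.138, 0.002, 0.258]
force: [0.4, -1.2, 0.3]
gripper_width: 0.419
```

Request:
jog_arm(series=[44, -10, 0, 0, 44, -10, 0, 0, 44, -10, 0, 0, 44, -10, 0, 0, 0, 0, 0, 0])

```text
time: 1.1
tcp_pos: [0.5165, -0.3302, 0.2447]
tcp_rot: [-3.135, 0.002, 0.265]
force: [-0.3, -1.3, -0.4]
gripper_width: 0.421
```

Request:
jog_arm(series=[0, 0, 0, 0.14, 0, 0, 0, 0.14, 0, 0, 0, 0.14, 0, 0, 0, 0.14, 0, 0, 0, 0.1])

```text
time: 1.6
tcp_pos: [0.5147, -0.3285, 0.2413]
tcp_rot: [-3.137, 0.013, -0.418]
force: [-1.1, 0.6, -0.7]
gripper_width: 0.42
```

Request:
jog_arm(series=[16, -17, 20, 0, 16, -17, 20, 0, 15, -17, 20, 0, 0, 0, 20, 0, 0, 0, 10, 0])

```text
time: 2.1
tcp_pos: [0.5763, -0.303, 0.1485]
tcp_rot: [-3.139, 0.013, -0.425]
force: [-0.9, -0.5, -0.7]
gripper_width: 0.42
```

```bash
cat > look.py <<'E'
import sys,cv2
from h import *
tag=sys.argv[1]; reg=dict(k=dict(top=(365,165,70,70),side=(270,280,90,110)),s=dict(top=(250,160,70,70),side=(235,160,80,80)))[sys.argv[2]]
o=[]
for n in("top","side"):
    x,y,w,h=reg[n]; im=r.get_image(n); cv2.imwrite(f"pics/{tag}_{n}.png",im)
    k=400/w; o.append(cv2.resize(im[y:y+h,x:x+w],(400,int(h*k)),interpolation=cv2.INTER_CUBIC))
H=max(a.shape[0] for a in o); o=[cv2.copyMakeBorder(a,0,H-a.shape[0],0,0,0) for a in o]
cv2.imwrite(f"pics/{tag}.png",np.hstack(o)); s=r.read_state()
print(s["time"],s["tcp_pos"].round(4),s["tcp_rot"].round(3),s["force"].round(1),s["moment"].round(2),s["gripper_width"])
E
python3 look.py a k
```

```text
2.2 [ 0.576  -0.303   0.1489] [-3.139  0.014 -0.426] [-0.5  0.4 -0.5] [0.02 0.01 0.01] 0.41911047900733317
```

View pics/a.png

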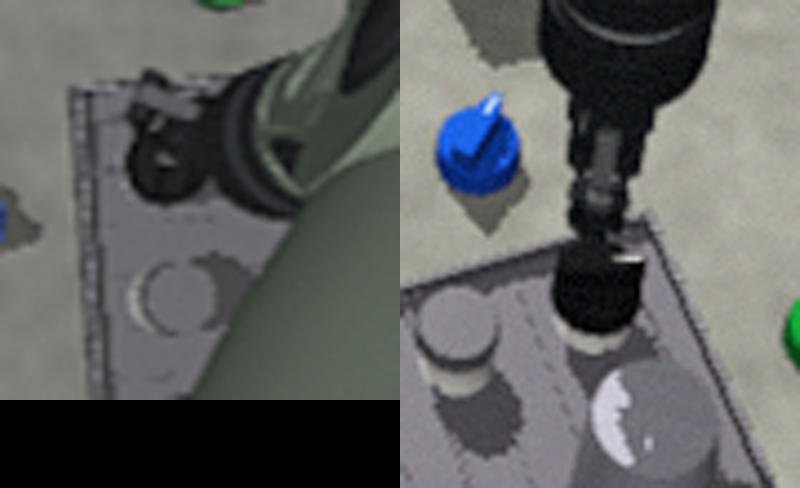

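Request:
jog_arm(series=[1, -2, 20, 0, 0, -1, 20, 0, 0, 0, 15, 0, 0, 0, 8, 0, 0, 0, 5, 0])

```text
time: 2.7
tcp_pos: [0.5783, -0.305, 0.0857]
tcp_rot: [-3.141, 0.005, -0.43]
force: [0.2, -0.1, -0.5]
gripper_width: 0.424
```

Request:
jog_arm(series=[-2, -4, 4, 0, 0, 0, 4, 0, 0, 0, 2, 0, 0, 0, 0, 0, 0, 0, 0, 0])

```text
time: 3.2
tcp_pos: [0.579, -0.3014, 0.0776]
tcp_rot: [3.142, 0.001, -0.431]
force: [-1.1, 0.8, 0.2]
gripper_width: 0.42
```

```bash
python3 look.py b k
```

```text
3.3 [ 0.579  -0.3014  0.0776] [ 3.142e+00  1.000e-03 -4.310e-01] [-0.1 -0.8 -0.2] [ 0.04  0.01 -0.  ] 0.41914973667359323
```

View pics/b.png

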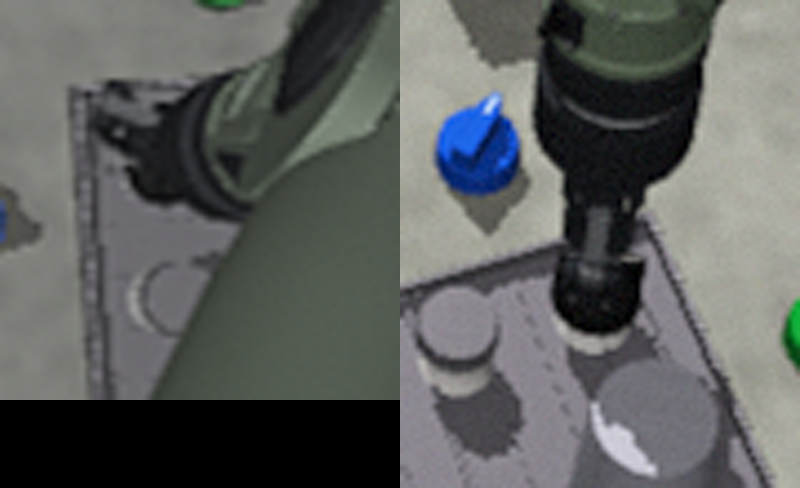

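The side view shows the near finger alongside the bar, with the white line just right of it. I'll go slightly lower, then close.

Request:
jog_arm(series=[0, 0, 3, 0, 0, 0, 2, 0, 0, 0, 1, 0, 0, 0, 0, 0, 0, 0, 0, 0])

```text
time: 3.8
tcp_pos: [0.579, -0.3015, 0.0712]
tcp_rot: [3.141, 0.001, -0.431]
force: [-0.6, 0.7, -0.4]
gripper_width: 0.421
```

Request:
jog_arm(series=[0, 0, 0, 0, 0, 0, 0, 0, 0, 0, 0, 0, 0, 0, 0, 0, 0, 0, 0, 0], gripper=0, squeeze=40)

```text
time: 4.3
tcp_pos: [0.579, -0.3015, 0.0713]
tcp_rot: [3.141, 0.001, -0.431]
force: [-0.6, -0.3, 0.1]
gripper_width: 0.14
```

Request:
jog_arm(series=[0, 0, -10, 0, 0, 0, -20, 0, 0, 0, -30, 0, 0, 0, -30, 0, 0, 0, -30, 0])

```text
time: 4.8
tcp_pos: [0.5762, -0.2995, 0.1917]
tcp_rot: [-3.14, 0.012, -0.431]
force: [-0.0, 0.5, -1.8]
gripper_width: 0.14
```

```bash
sed -i 's/side=(270,280,90,110)/side=(260,230,110,140)/' look.py; python3 look.py c k
```

```text
4.9 [ 0.579  -0.3013  0.1961] [-3.141e+00  2.000e-03 -4.310e-01] [-0.8 -0.2 -0.3] [-0.05  0.01 -0.01] 0.1396459505073245
```

View pics/c.png

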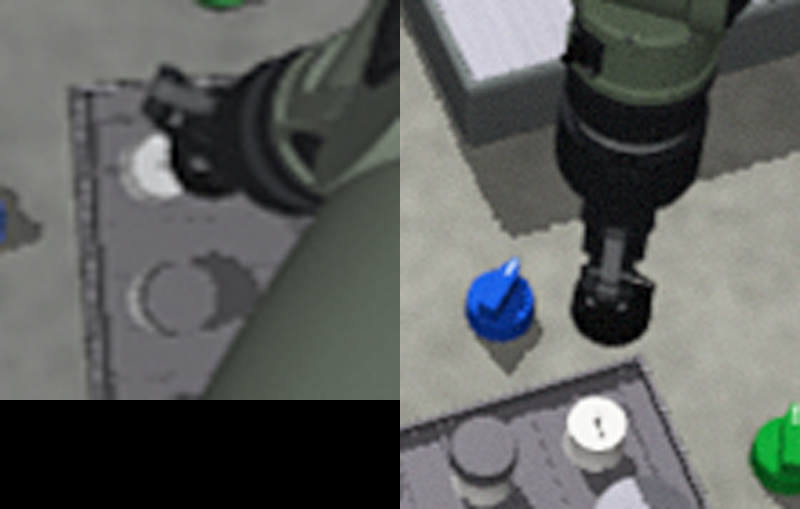

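Knob held and clear of the peg. I'll turn it and carry it over to the spindle.

Request:
jog_arm(series=[0, 0, 0, -0.14, 0, 0, 0, -0.14, 0, 0, 0, -0.14, 0, 0, 0, -0.14, 0, 0, 0, -0.12])

```text
time: 5.4
tcp_pos: [0.5779, -0.3004, 0.1974]
tcp_rot: [-3.14, 0.002, 0.276]
force: [0.0, -0.5, -0.1]
gripper_width: 0.141
```

Request:
jog_arm(series=[10, -39, 0, 0, 10, -39, 0, 0, 10, -39, 0, 0, 10, -39, 0, 0, 10, -39, 0, 0])

```text
time: 5.9
tcp_pos: [0.5708, -0.0982, 0.1954]
tcp_rot: [-3.139, 0.004, 0.268]
force: [0.2, 0.0, -0.1]
gripper_width: 0.141
```

Request:
jog_arm(series=[10, -39, 0, 0, 10, -39, 0, 0, 5, -20, 0, 0, 0, 0, 0, 0, 0, 0, 0, 0])

```text
time: 6.4
tcp_pos: [0.5651, 0.0127, 0.1947]
tcp_rot: [-3.136, 0.008, 0.276]
force: [-0.2, 0.6, -1.0]
gripper_width: 0.139
```

Request:
jog_arm(series=[9, -14, 0, 0, 9, -14, 10, 0, 8, -13, 10, 0, 0, 0, 8, 0, 0, 0, 0, 0])

```text
time: 6.9
tcp_pos: [0.5803, 0.0606, 0.1633]
tcp_rot: [-3.136, 0.009, 0.272]
force: [0.3, -0.8, -1.7]
gripper_width: 0.136
```

```bash
python3 look.py d s
```

```text
7.0 [0.5807 0.0602 0.1645] [-3.136  0.008  0.271] [ 0.2  0.3 -0.5] [ 0.02  0.03 -0.  ] 0.13753556710662393
```

View pics/d.png

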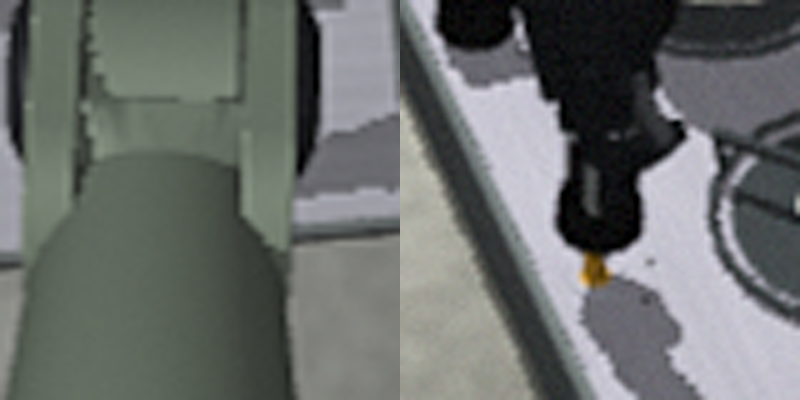

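Run:
```python
from h import *
import cv2
s=cv2.imread("pics/d_side.png").astype(int).max(axis=2)
for y in range(192,216): print(y,s[y,262:290].tolist())
a=np.linspace(0,2*np.pi,200)
for dx in(-3,0,3):
  c=np.array([.5807+dx*.001*np.cos(.271),.0602+dx*.001*np.sin(.271)])
  for z in(0,.019):
    q=proj("side",np.c_[c[0]+.0235*np.cos(a),c[1]+.0235*np.sin(a),np.full(200,.1645-.0413+z)])
    print(dx,z,q.min(0).round(2),q.max(0).round(2))
```

```text
192 [213, 208, 207, 213, 219, 187, 101, 26, 14, 24, 32, 21, 21, 20, 23, 16, 18, 14, 17, 19, 18, 14, 12, 38, 100, 162, 206, 217]
193 [212, 210, 214, 212, 215, 188, 106, 24, 12, 33, 56, 49, 23, 18, 21, 14, 18, 23, 23, 11, 9, 39, 70, 128, 197, 216, 220, 211]
194 [215, 205, 207, 212, 218, 192, 108, 23, 15, 33, 68, 77, 51, 19, 20, 23, 16, 15, 14, 9, 35, 124, 174, 203, 216, 210, 210, 210]
195 [217, 213, 211, 209, 212, 174, 85, 22, 16, 33, 70, 80, 54, 11, 14, 18, 22, 18, 9, 0, 67, 182, 218, 212, 210, 208, 207, 211]
196 [216, 211, 211, 215, 188, 125, 33, 12, 4, 26, 69, 80, 45, 17, 15, 21, 15, 11, 8, 7, 86, 181, 216, 210, 209, 212, 214, 209]
197 [214, 215, 211, 214, 186, 88, 4, 8, 11, 37, 72, 78, 53, 14, 11, 23, 16, 12, 19, 0, 101, 190, 215, 215, 212, 208, 212, 212]
198 [212, 214, 214, 217, 159, 17, 0, 15, 13, 27, 65, 71, 46, 10, 22, 20, 21, 20, 15, 8, 59, 177, 213, 210, 215, 209, 210, 208]
199 [215, 215, 216, 213, 136, 0, 9, 8, 6, 34, 75, 75, 46, 12, 26, 15, 17, 21, 16, 8, 0, 141, 211, 208, 213, 212, 210, 210]
200 [211, 217, 216, 196, 110, 0, 4, 11, 1, 41, 71, 72, 42, 14, 21, 20, 20, 14, 18,
[... 1547 characters left out ...]
 210, 209, 152, 138, 196, 208, 201, 205]
213 [189, 205, 207, 206, 206, 210, 202, 207, 212, 175, 116, 118, 105, 85, 177, 212, 217, 205, 206, 210, 208, 203, 190, 189, 212, 209, 207, 201]
214 [159, 196, 210, 206, 208, 202, 201, 207, 209, 182, 122, 114, 94, 77, 160, 188, 192, 182, 201, 216, 208, 211, 209, 201, 203, 208, 206, 207]
215 [152, 197, 212, 209, 209, 203, 202, 214, 207, 210, 156, 104, 94, 83, 111, 108, 110, 142, 180, 186, 202, 213, 207, 206, 202, 209, 202, 205]
-3 0 [264.62 199.06] [282.79 212.26]
-3 0.019 [264.59 193.94] [282.96 207.16]
0 0 [265.63 198.65] [283.79 211.84]
0 0.019 [265.62 193.54] [283.97 206.74]
3 0 [266.64 198.25] [284.79 211.41]
3 0.019 [266.64 193.13] [284.97 206.31]
```

Request:
jog_arm(series=[-1, 0, 4, 0, 0, 0, 4, 0, 0, 0, 2, 0, 0, 0, 2, 0, 0, 0, 0, 0])

```text
time: 7.5
tcp_pos: [0.58, 0.0582, 0.1525]
tcp_rot: [-3.137, 0.006, 0.268]
force: [0.5, -0.2, -1.2]
gripper_width: 0.138
```

Request:
jog_arm(series=[0, 0, 2, 0, 0, 0, 1, 0, 0, 0, 1, 0, 0, 0, 1, 0, 0, 0, 0, 0])

```text
time: 8.0
tcp_pos: [0.5803, 0.0581, 0.1489]
tcp_rot: [-3.138, 0.005, 0.268]
force: [-1.5, -0.7, 4.1]
gripper_width: 0.138
```

Request:
jog_arm(series=[0, 0, -2, 0, 0, -2, 0, 0, 0, 0, 0, 0, 0, 0, 2, 0, 0, 0, 2, 0])

```text
time: 8.5
tcp_pos: [0.5804, 0.0603, 0.1471]
tcp_rot: [-3.139, 0.003, 0.268]
force: [-1.6, -0.7, 5.8]
gripper_width: 0.137
```

Request:
jog_arm(series=[-1, 0, 0, 0, -1, 0, 0, 0, -1, 0, 0, 0, 0, 0, 0.5, 0, 0, 0, 0, 0])

```text
time: 9.0
tcp_pos: [0.5801, 0.0602, 0.1486]
tcp_rot: [-3.139, -0.003, 0.269]
force: [-1.1, -0.5, 3.8]
gripper_width: 0.138
```

Request:
jog_arm(series=[-2.5, 0, 0, 0, 0, 0, 1, 0, -1.5, 0, 1, 0, 0, 0, 1, 0, 0, 0, 1, 0])

```text
time: 9.5
tcp_pos: [0.5787, 0.0596, 0.1459]
tcp_rot: [-3.139, -0.01, 0.269]
force: [-0.9, 0.9, 6.3]
gripper_width: 0.138
```

Request:
jog_arm(series=[0, 0, 0.7, 0.08, 0, 0, 0.7, 0.08, 0, 0, 0.7, 0.08, 0, 0, 0.7, 0.08, 0, 0, 0.7, 0])

```text
time: 10.0
tcp_pos: [0.5792, 0.0498, 0.1447]
tcp_rot: [-3.13, -0.012, -0.046]
force: [-0.9, -5.9, 11.6]
gripper_width: 0.139
```

Request:
jog_arm(series=[0, 0, 0.7, -0.12, 0, 0, 0.7, -0.12, 0, 0, 0.7, -0.12, 0, 0, 0.7, -0.12, 0, 0, 0.7, -0.12])

```text
time: 10.5
tcp_pos: [0.5822, 0.0492, 0.1449]
tcp_rot: [3.141, -0.024, 0.576]
force: [0.9, 0.8, 8.3]
gripper_width: 0.138
```

Request:
jog_arm(series=[0, 0, -8, 0.1, 0, 0, -5, 0.1, 0, 0, 0, 0.1, 0, -10, 0, 0, 0, 0, 0, 0])

```text
time: 11.0
tcp_pos: [0.5747, 0.0583, 0.1543]
tcp_rot: [-3.134, -0.013, 0.269]
force: [0.7, -0.3, -0.8]
gripper_width: 0.138
```

```bash
python3 look.py e s
python3 - <<'E'
import cv2
s=cv2.imread("pics/e_side.png")[180:225,250:300]
cv2.imwrite("pics/e2.png",cv2.resize(s,None,fx=12,fy=12,interpolation=cv2.INTER_CUBIC))
E
```

```text
11.1 [0.5752 0.0576 0.1545] [-3.135 -0.014  0.268] [-0.3  0.3 -0.4] [-0.06  0.06 -0.05] 0.1393551150176085
```

View pics/e2.png

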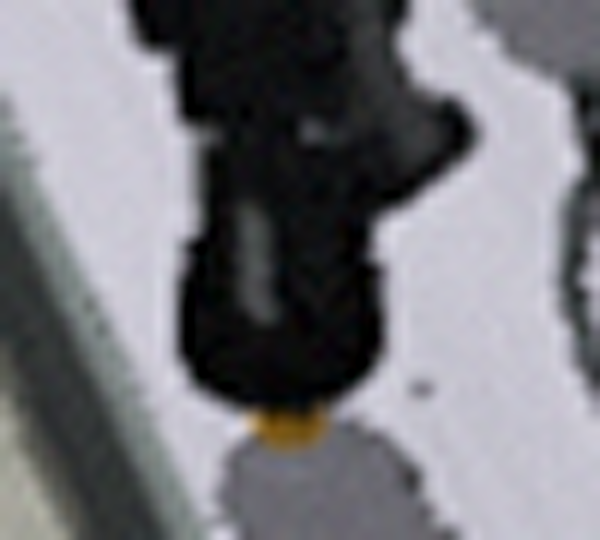

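```bash
cat > ov.py <<'E'
import sys,cv2
from h import *
def ov(tag,tcp,yaw,dx,h,x0,y0,w,hh,K,out):
    im=cv2.imread(f"pics/{tag}_side.png")[y0:y0+hh,x0:x0+w]
    a0=np.clip((im/255.)**.45*255,0,255).astype(np.uint8)
    a=cv2.resize(a0,None,fx=K,fy=K,interpolation=cv2.INTER_CUBIC);b=a.copy()
    c=[tcp[0]+dx*np.cos(yaw),tcp[1]+dx*np.sin(yaw),yaw];zb=tcp[2]-h
    th=np.linspace(0,2*np.pi,60)
    bar=np.array([[-.02,-.0065],[.012,-.0065],[.022,-.002],[.022,.002],[.012,.0065],[-.02,.0065]])
    cc=np.c_[.0235*np.cos(th),.0235*np.sin(th)]
    for P,z,col in((cc,0,(0,0,255)),(cc,.019,(0,0,255)),(bar,.036,(0,255,0)),(bar,.019,(0,200,200))):
        q=(proj("side",T(c,np.c_[P,np.full(len(P),z+zb)]))-[x0,y0]+.5)*K
        cv2.polylines(b,[q.round().astype(np.int32)],True,col,1)
    cv2.imwrite(out,np.hstack([a,b]))
ov("c",(.579,-.3013,.1961),-.431,-.0013,.0413,295,285,40,45,10,"pics/ovc.png")
ov("e",(.5752,.0576,.1545),.268,-.0013,.0413,255,180,40,40,10,"pics/ove.png")
E
python3 ov.py
```

```text
(no output)
```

View pics/ovc.png

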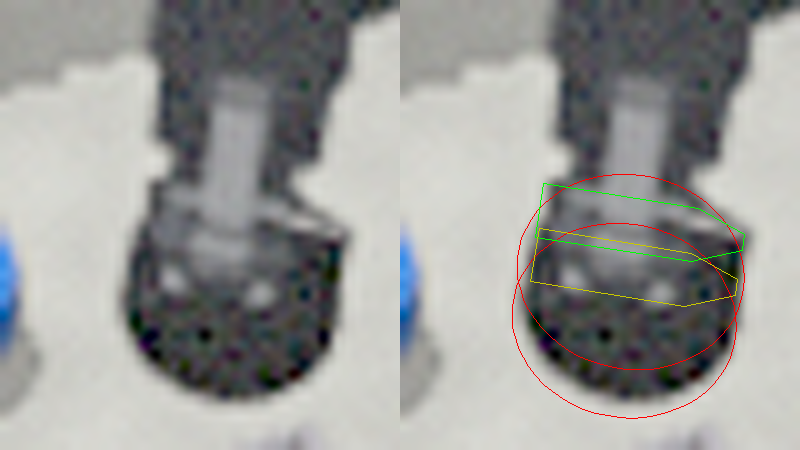

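View pics/ove.png

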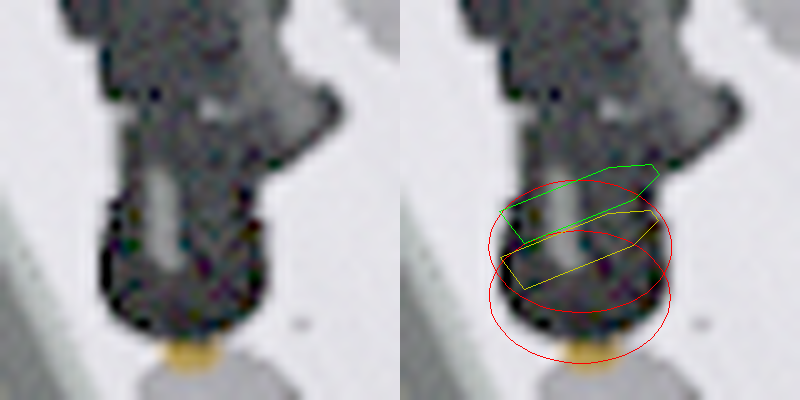

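Request:
jog_arm(series=[5, -1, 1, 0, 0, 0, 0, 0, 0, 0, 0, 0, 0, 0, 0, 0, 0, 0, 0, 0])

```text
time: 11.6
tcp_pos: [0.58, 0.06, 0.1527]
tcp_rot: [-3.135, -0.013, 0.27]
force: [-0.0, 0.0, -0.4]
gripper_width: 0.142
```

Request:
jog_arm(series=[0, 0, 2, 0, 0, 0, 2, 0, 0, 0, 1, 0, 0, 0, 1, 0, 0, 0, 1, 0])

```text
time: 12.1
tcp_pos: [0.5803, 0.0599, 0.1472]
tcp_rot: [-3.136, -0.014, 0.27]
force: [-2.3, -0.2, 6.0]
gripper_width: 0.137
```

Request:
jog_arm(series=[-1.5, 0, 0.3, 0, -1.5, 0, 0.5, 0, -1.5, 0, 0.7, 0, -1.5, 0, 0.7, 0, -1.5, 0, 0.7, 0])

```text
time: 12.6
tcp_pos: [0.5792, 0.0595, 0.1482]
tcp_rot: [-3.136, -0.029, 0.271]
force: [2.8, 2.5, 5.0]
gripper_width: 0.136
```

Request:
jog_arm(series=[1, 0, 0.3, 0, 0, 0, 0.6, -0.05, 0, 0, 0.6, -0.05, 0, 0, 0.6, -0.05, 0, 0, 0.6, 0])

```text
time: 13.1
tcp_pos: [0.5788, 0.0594, 0.1457]
tcp_rot: [-3.14, -0.027, 0.427]
force: [-0.2, 1.0, 7.5]
gripper_width: 0.138
```

Request:
jog_arm(series=[0, 0, 0.4, -0.06, 0, 0, 0.4, -0.06, 0, 0, 0.4, -0.06, 0, 0, 0.4, 0, 0, 0, 0.4, 0])

```text
time: 13.6
tcp_pos: [0.5784, 0.059, 0.145]
tcp_rot: [3.137, -0.025, 0.615]
force: [-0.9, 1.6, 7.3]
gripper_width: 0.137
```

Request:
jog_arm(series=[0, 0, 0.4, 0.12, 0, 0, 0.4, 0.08, 0, 0, 0.4, 0.08, 0, 0, 0.4, 0.06, 0, 0, 0.5, 0.06])

```text
time: 14.1
tcp_pos: [0.5793, 0.0578, 0.145]
tcp_rot: [-3.139, -0.026, 0.198]
force: [-0.9, 0.5, 7.6]
gripper_width: 0.139
```

```bash
python3 look.py f s
python3 - <<'E'
from h import *
import cv2
from scipy.optimize import least_squares as ls
s=cv2.imread("pics/side0.png")
x0,y0,w,hh,K=232,145,36,36,11
a=cv2.resize(np.clip((s[y0:y0+hh,x0:x0+w]/255.)**.45*255,0,255).astype(np.uint8),None,fx=K,fy=K,interpolation=cv2.INTER_CUBIC);b=a.copy()
th=np.linspace(0,2*np.pi,60);cc=np.c_[.0235*np.cos(th),.0235*np.sin(th)]
for z in(.094,.113):
    q=(proj("side",np.c_[cc+[.5587,.2585],np.full(60,z)])-[x0,y0]+.5)*K
    cv2.polylines(b,[q.round().astype(np.int32)],True,(0,0,255),1)
cv2.imwrite("pics/lk.png",np.hstack([a,b]))
t=cv2.imread("pics/top0.png")
x0,y0,w,hh=200,182,36,36
a=cv2.resize(np.clip((t[y0:y0+hh,x0:x0+w]/255.)**.45*255,0,255).astype(np.uint8),None,fx=K,fy=K,interpolation=cv2.INTER_CUBIC);b=a.copy()
for z in(.094,.113):
    q=(proj("top",np.c_[cc+[.5587,.2585],np.full(60,z)])-[x0,y0]+.5)*K
    cv2.polylines(b,[q.round().astype(np.int32)],True,(0,0,255),1)
cv2.imwrite("pics/lkt.png",np.hstack([a,b]))
E
python3 - <<'E'
import sys;sys.argv=['x']
exec(open('ov.py').read().split('ov("c"')[0])
ov("f",(.5793+.0005,.0578,.145),.198,-.0013,.0413,255,180,40,40,10,"pics/ovf.png")
E
```

```text
14.2 [0.5792 0.0578 0.145 ] [-3.139 -0.026  0.2  ] [-0.4  0.3  7.6] [ 0.12  0.08 -0.06] 0.13867055480135687
```

View pics/lk.png

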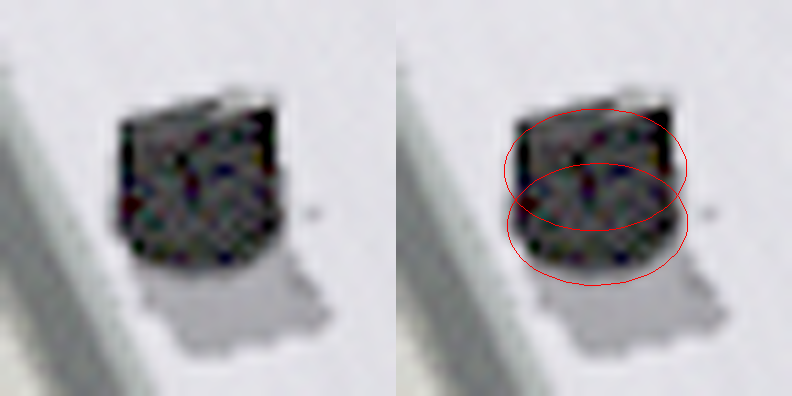

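View pics/lkt.png

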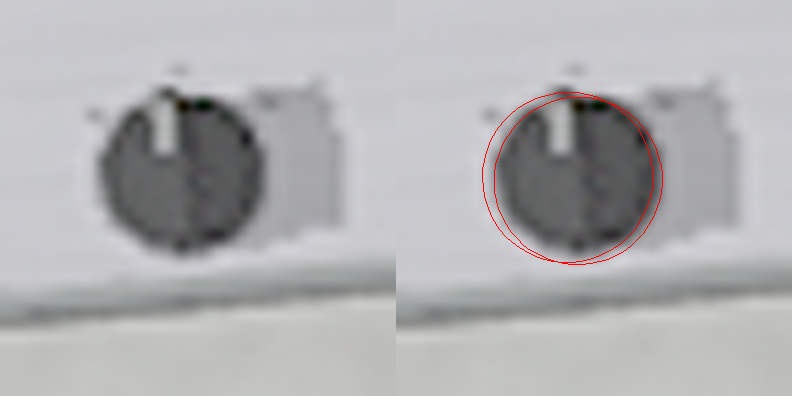

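View pics/ovf.png

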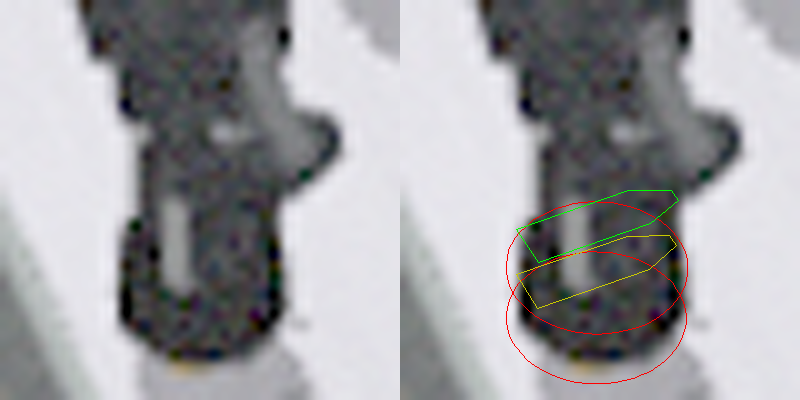

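The fitted left knob gives a camera reference. Compared with it, the held knob sits about 2 mm too far in +x and 2–3 mm too far in +y. I'll lift slightly and shift.

Request:
jog_arm(series=[0, 0, -4, 0, 0, 0, -3, -0.05, 0, 2, 0, 0, 0, 0, 0, 0, 0, 0, 0, 0])

```text
time: 14.7
tcp_pos: [0.5772, 0.0546, 0.1495]
tcp_rot: [-3.141, -0.02, 0.249]
force: [0.7, 0.6, 3.2]
gripper_width: 0.138
```

Request:
jog_arm(series=[0, -0.5, 0.5, 0, 0, -1, 0.6, 0, 0, -1, 0.6, 0, 0, -1, 0.6, 0, 0, -1, 0.6, 0])

```text
time: 15.2
tcp_pos: [0.5759, 0.0578, 0.1461]
tcp_rot: [3.139, -0.018, 0.247]
force: [1.1, -3.9, 2.7]
gripper_width: 0.142
```

Force dropped while z went lower, and the knob is now held laterally, so it looks partly entered. I'll press straight down.

Request:
jog_arm(series=[0, 0.5, 0.7, 0, 0, 0, 1, 0, 0, 0, 1, 0, 0, 0, 1, 0, 0, 0, 1, 0])

```text
time: 15.7
tcp_pos: [0.5761, 0.0575, 0.1404]
tcp_rot: [3.139, -0.018, 0.247]
force: [1.3, -0.8, 0.9]
gripper_width: 0.138
```

Request:
jog_arm(series=[0, 0, 1, 0, 0, 0, 1, 0, 0, 0, 1, 0, 0, 0, 1, 0, 0, 0, 1, 0])

```text
time: 16.2
tcp_pos: [0.5763, 0.0575, 0.135]
tcp_rot: [3.139, -0.018, 0.247]
force: [0.3, -0.5, 3.4]
gripper_width: 0.139
```

Request:
jog_arm(series=[0, 0, 1, 0, 0, 0, 1, 0, 0, 0, 1, 0, 0, 0, 1, 0, 0, 0, 1, 0], squeeze=80)

```text
time: 16.7
tcp_pos: [0.5763, 0.0575, 0.1317]
tcp_rot: [3.139, -0.019, 0.247]
force: [-1.5, -0.9, 6.9]
gripper_width: 0.125
```

Request:
jog_arm(series=[0, 0, 1.2, 0, 0, 0, 1.2, 0, 0, 0, 1.5, 0, 0, 0, 1.5, 0, 0, 0, 1.5, 0])

```text
time: 17.2
tcp_pos: [0.5764, 0.0575, 0.1303]
tcp_rot: [3.138, -0.021, 0.247]
force: [-4.6, -0.3, 14.1]
gripper_width: 0.126
```

Request:
jog_arm(series=[0, 0, 1.5, 0, 0, 0, 1.5, 0, 0, 0, 2, 0, 0, 0, 2, 0, 0, 0, 2, 0])

```text
time: 17.7
tcp_pos: [0.5763, 0.0575, 0.1302]
tcp_rot: [3.135, -0.026, 0.248]
force: [-6.1, -1.8, 18.0]
gripper_width: 0.127
```

```bash
python3 look.py g s;python3 look.py g1 s
```

```text
17.8 [0.5763 0.0575 0.1302] [ 3.135 -0.026  0.248] [-6.8 -1.  17.7] [-0.25  1.23  0.03] 0.1224351640647802
17.9 [0.5763 0.0575 0.1301] [ 3.135 -0.025  0.248] [-6.1 -1.1 17.4] [-0.28  1.17  0.02] 0.12390821697016727
```

View pics/g1.png

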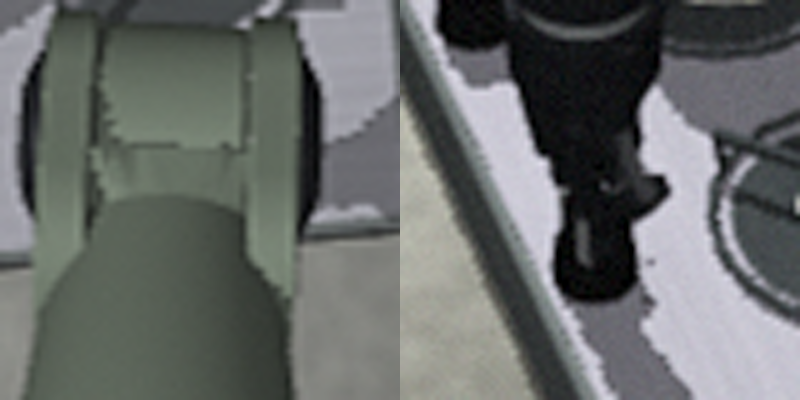

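```bash
python3 -c "
from workcell import r
print(r.job_done()); s=r.read_state(); print(s['time'],s['tcp_pos'],s['force'],s['gripper_width'])"
```

```text
the job is handed in; nothing more can be done
None
the job is handed in; nothing more can be done
```

I lifted the black knob off its rack peg, fitted it on the right-hand spindle flat to flat, and pressed it in against the spring. I handed the job in at about 17.9 s, still holding it pressed. No verdict was reported.

**Last checks**
- **Travel:** the tool dropped about 19 mm from first contact with the spindle tip. That agrees with the 15 mm bore plus the 5 mm press.
- **Solid stop:** the push rose from 14 to 18 N with no further drop and held at about 17.5 N. That is well above the spring's 9 N, so the spindle is at its stop.
- **Grip:** the fingers were on the bar at a gripper reading of 0.124, about 10.6 mm by scale for the 13 mm bar. The grip was set to 80 N, and the last side picture shows the knob down on the plate.
- **Angle and tilt:** the tool stood at 0.248 rad yaw, against my camera estimate of 0.25 rad for the flat. Its tilt was about 0.026 rad, under the 0.1 limit.

**What went wrong or disagreed**
- The first pushes did not enter because the knob was about 3 mm off sideways.
- During one of them, turning the knob under load slid the tool about 10 mm in y. I lifted, used the fitted left knob as a camera reference, and it went in after that.
- The final tool position, (0.576, 0.0575), is 2–3 mm from my first camera estimate of the spindle.
- I could not see the knob's white line at the end because the arm and fingers cover it. The flat-to-flat match therefore rests on the knob dropping fully home, not on a direct look.

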